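# Wedge the spring clip off the arbor

## Task

Take the wedge from the tray, lay its sole lightly on top of the rod short of the spring clip, and from there slide it by feel along the rod under the clip, until the thick flat of its blade is under the clip and the clip has sprung up off the rod. Never press on the rod or the clip with more than about 12 N, keep the gripper off the clip while it is on the rod, and do not let it fly off. Finally leave the clip and the whole wedge lying in the tray, with the disc and the things on it undisturbed.

Things in the scene. Friction and masses are not known exactly. Their poses are not given: they have to be found in the camera images.
- arbor_stand: fixed grey stand on a dark base plate, 100 x 64 x 8 mm, carrying a level steel rod. Origin on the bench top below the clip; +x runs along the rod, away from the robot. Two posts (x = 11 to 23 mm, up to z = 88 mm, 18 mm apart) keep the clip from sliding in +x; the blade passes between them on top of the rod
- rod_end (a point): point on top of the rod at its free end, the one near the robot; axes as the stand's, at x = -34 mm, z = 60 mm in its frame. The rod is 16 mm thick, 94 mm long, with a flat strip 8 mm wide along its top. If the hand's height is not eased while the wedge goes in, its sole presses ever harder on the rod
- clip: dark steel spring clip snapped over the rod: crown 20 mm long (along the rod) x 30 x 5 mm, two sprung jaws hanging at its sides grip the rod from below. Origin on the rod's axis, mid-length; x along the rod, z to the crown, jaw ends at z = -10 mm. The jaws let go when it is 10 mm above its seat; it then rides up to about 16 mm and hangs loosely round the blade, and can be carried on it
- clip_front (a point): middle of the lower front edge of the clip's crown, the edge near the robot; 10 mm before and 10.2 mm above the clip's origin. Below it only a gap 2.2 mm high and 14 mm wide is open above the rod. Driving the wedge in takes about 4 to 9 N along the rod
- wedge_grip (a point): middle of the wooden handle of the wedge (handle 70 mm long, 14 mm wide, 22 mm high), 14 mm above the wedge's flat sole; x points to the tip, z up. The wedge weighs 0.09 to 0.15 kg
- wedge_tip (a point): underside of the tip of the wedge's steel blade, level with the sole, 115 mm ahead of the handle's middle. Blade 8 mm wide, 1.5 mm thick at the tip, rising evenly to 15.5 mm at 54 mm behind the tip, then flat up to the handle, which begins 80 mm behind the tip. The clip rides on the flat when its front edge is about 76 mm behind the tip
- tray: fixed shallow aluminium tray, 200 mm (x) x 104 mm (y) outside, walls 3 mm thick and 12 mm high, floor 3 mm thick. Origin at the centre of its underside. The wedge lies in it at the start, sole down, tip away from the robot
- disc: loose soldering disc, 116 mm across, 16 mm thick; a bystander; origin at the centre of its underside
- cup: blue cup, 37 mm across, 22 mm high, standing on the disc; a bystander; origin under its centre
- loupe_1: pale round loupe, 31 mm across, 19 mm high, on the disc; a bystander; origin under its centre
Mind the look-alikes: they are no part of the job. Leave any yellow look-alike of the clip alone.

How it is judged (in metres and radians):
On the way, in this order (a step that is already met when the one before it is completed fails the run):
1. the wedge has been laid on the rod, short of the clip (touching it with over 0.5 N) (x of wedge_tip in the frame of arbor_stand between -0.034 and -0.01 m and contact force between wedge and arbor_stand above 0.5 N and z of clip in the frame of arbor_stand below 0.056 m), for 0.1 s.
2. the wedge's tip is on the rod and under the clip, which is still seated (x of wedge_tip in the frame of arbor_stand above -0.005 m and y of wedge_tip in the frame of arbor_stand between -0.008 and 0.008 m and z of wedge_tip in the frame of arbor_stand between 0.057 and 0.067 m and z of clip in the frame of arbor_stand below 0.058 m).
3. the wedge, lying along the rod, has spread the clip and lifted it off (x of wedge_tip in the frame of arbor_stand above 0.03 m and y of wedge_tip in the frame of arbor_stand between -0.008 and 0.008 m and z of wedge_tip in the frame of arbor_stand between 0.057 and 0.067 m and z of clip in the frame of arbor_stand above 0.062 m and contact force between the fingers and clip below 0.1 N), for 0.1 s.
At the end, for the whole second after the job is handed in: The clip is off the rod and lies in the tray, and the wedge lies in the tray with its handle and its tip inside the tray's outline; both are low (clip below 45 mm, handle's middle below 30 mm) and at rest (x of clip in the frame of tray between -0.1 and 0.1 m and y of clip in the frame of tray between -0.052 and 0.052 m and height (world z) of clip below 0.045 m and x of wedge_grip in the frame of tray between -0.067 and 0.067 m and y of wedge_grip in the frame of tray between -0.052 and 0.052 m and height (world z) of wedge_grip below 0.03 m and x of wedge_tip in the frame of tray between -0.1 and 0.1 m and y of wedge_tip in the frame of tray between -0.052 and 0.052 m and linear speed of each of clip, wedge below 0.03 m/s); the robot touches nothing.
It fails at once if the wedge presses on the clip with more than 15 N (contact force between wedge and clip above 15 N).
It fails at once if the wedge presses on the rod or its stand with more than 15 N (contact force between wedge and arbor_stand above 15 N).
It fails at once if the gripper touches the clip while it is on the rod (contact force between the fingers and clip above 0.5 N and horizontal distance between clip and arbor_stand below 0.03 m and z of clip in the frame of arbor_stand between 0.045 and 0.062 m).
It fails at once if the clip flies off or is dropped (faster than 1 m/s) (linear speed of clip above 1 m/s).
It fails at once if the disc, the cup or the loupe is disturbed (distance of any of disc, cup, loupe_1 from where it was at the start of the episode above 0.02 m).
It also fails if it takes over 64 s, if anything falls off the work surface, if the arm or the gripper's body presses on something with over 40 N, if the wrist force passes 120 N, or if a joint passes its speed limit or range.

## Robot

A 6-joint arm with a two-finger parallel gripper is mounted at the origin on a cart in front of the work surface, level with it; the furniture and walls round the work are solid. World frame = base frame: x ahead of the robot, y to its left, z up, the work surface at z = 0. Lengths are in mm, angles in rad, forces in N, time in s.
With the tool pointing down it reaches from about 250 to 725 mm from the base axis. Payload 4 kg.
Tool frame: the origin (TCP) lies midway between the tips of the shut fingers; the grasp point (between the pads) lies 19 mm behind it (env.grip_depth is the distance from the TCP to the grasp point, in mm); z points along the fingers, y is the line along which they close (so a half turn about z gives the same grasp; the last joint's range is limited). The gripper opens to 85 mm and grips with 20 to 120 N. Pads are 22 mm wide; open, the fingers measure 114 mm over their backs; the gripper's body (76 mm by 85 mm) begins 54 mm behind the grasp point. The pads swing forward as they close: fully open they stand 13 mm farther back than shut.
Start: joints at [0, 0.241, 0.005, 1.335, 0, 1.571], TCP at [499.999, -0, 231.306] pointing down, gripper open.
Joint ranges: [-2.72, 2.72], [-1.05, 1.87], [-1.09, 1.28], [-1.99, 2.15], [-1.42, 1.44], [-3.14, 3.14]. Speed limits (rad/s): [2.79, 2.79, 3.14, 3.14, 3.14, 3.14].

## Interface

Orientations are given as a 3x3 rotation matrix whose columns are the frame's x, y, z axes.
In Python, from workcell import status, optics, workorder, env gives the robot as it stands. The module is installed in compiled form; this text tells all that it offers.
- The arm moves only by the tool arm_command, never from a script. Its argument "deltas" is a list of rows, each an object with "linear": the shift along the world's x, y, z in mm, a list of three; "dr": the turn, a rotation vector about the world's x, y, z in degrees, a list of three. A call has 1 to 5 rows; each row is the pose to reach, as a shift and turn from the pose commanded when the call began; what a row does not reach only later rows make up. A row lasts 1/8 s, in which the tool goes at most 62.5 mm and 10.7 degrees, less where a joint would pass 70% of its speed; a pose out of reach is approached as far as the arm can. A call with a gripper value outside its range is refused whole. "jaw" is the opening, from 0 (shut) to 1 (fully open), set as the call begins (left out, the last holds). The fingers move at their own pace and stop on an object; the grip force is fixed at half the most. Time passes only in rows, so rows that repeat a pose let the fingers close. It gives the time, the measured TCP pose, the force, the opening and the grip force at its end, in the units of the state.
- status.observe(): the state, without advancing time (a new reading comes with each control period).
- optics.grab_frame(name): name is "scene" or "side" or "wrist"; returns a dict with "image" (400x640x3 uint8, red, green, blue), "fx", "fy", "cx", "cy" (pixels), "k1" (the pictures are not rectified: a ray, as slopes to the right and down, at radius r is drawn at 1 + k1 r^2 times it, then the intrinsics apply), "world_to_cam" (4x4, takes a point from world to camera coordinates). Camera axes: x right, y down, z forward; pixel columns grow to the right and rows downward; lengths in mm; the calibration is good to about 2 mm. A picture is of the moment at which its call begins. There is no depth.
- workorder.job_done(): hands the job in; it is judged then, once.
The state is a dict: "time_s": time; "joints": joint angles; "joint_velocities": joint speeds; "joint_efforts": joint torques, N m; "tcp_pos": TCP position; "orientation": TCP orientation; "ft_force": force on the tool from outside, world axes, zero at the start; "torque": the same for the moment, N m; "finger_gap": finger opening in mm; "grasp_force": force on a finger pad.
Only numpy, scipy, OpenCV 4.12 (cv2) and the standard library are available. Lean on these libraries where they do the work, as an engineer would, in place of code of your own. Each camera call takes 0.05 s, during which the arm holds its last target. There are 200 camera calls.

## Working session

There is one attempt and no reset: what is moved stays moved. The work goes in short steps, Python scripts to look and compute and a tool call to move; the robot and the scene stay as the last step left them, time stands still between calls to the robot, and variables do not carry over. Pictures are saved under pics/ and viewed, at most 10 in all, crops included, and the job is handed in when it is done.

Besides the shell and the picture viewer there is one more tool, called after "Emit:" as name(argument=value, ...) on one line, values as JSON. arm_command: Moves the arm, as the interface text tells. Its arguments: {"type":"object","properties":{"deltas":{"type":"array","items":{"type":"object","properties":{"linear":{"type":"array","items":{"type":"number"}},"dr":{"type":"array","items":{"type":"number"}}}}},"jaw":{"type":"number"}},"required":["deltas"]}

```bash
mkdir -p pics; cat > h.py <<'E'
import numpy as np, cv2
from workcell import status, optics, workorder, env
def grab(n):
    f=optics.grab_frame(n); f['W']=np.array(f['world_to_cam']); return f
def save(f,p,crop=None,s=1):
    im=f['image'][...,::-1]
    if crop: x0,y0,x1,y1=crop; im=im[y0:y1,x0:x1]
    cv2.imwrite(p,cv2.resize(im,None,fx=s,fy=s,interpolation=cv2.INTER_CUBIC))
def ray(f,u,v):
    d=np.array([(u-f['cx'])/f['fx'],(v-f['cy'])/f['fy']]); s=d.copy()
    for _ in range(30): s=d/(1+f['k1']*(s@s))
    R=f['W'][:3,:3];t=f['W'][:3,3]
    return -R.T@t, R.T@np.array([s[0],s[1],1])
def proj(f,P):
    p=f['W'][:3,:3]@np.array(P,float)+f['W'][:3,3]; s=p[:2]/p[2]; s=s*(1+f['k1']*(s@s))
    return np.array([f['cx']+f['fx']*s[0],f['cy']+f['fy']*s[1]])
def atz(f,u,v,z):
    o,d=ray(f,u,v); return o+d*(z-o[2])/d[2]
def tri(*obs):
    A=np.zeros((3,3));b=np.zeros(3);L=[]
    for f,u,v in obs:
        o,d=ray(f,u,v); d=d/np.linalg.norm(d); M=np.eye(3)-np.outer(d,d); A+=M;b+=M@o;L.append((o,M))
    X=np.linalg.solve(A,b); return X,[np.linalg.norm(M@(X-o)) for o,M in L]
E
python3 - <<'E'
from h import *
import pickle
F={n:grab(n) for n in("scene","side","wrist")}
pickle.dump(F,open('f0.pkl','wb'))
for n in F: save(F[n],f'pics/{n}0.png',None,1.25); print(n,F[n]['fx'],F[n]['k1'],ray(F[n],320,200))
s=status.observe();print(s['tcp_pos'],s['ft_force'],s['finger_gap'],env.grip_depth)
E
```

```text
scene 408.1911910889729 -0.019610338033615657 (array([ 174.09806101, -679.86354032,  433.77591876]), array([ 0.41348261,  0.80286466, -0.4298147 ]))
side 458.4393605156684 -0.025215392070837398 (array([ 180.40594849, -621.16037559,  642.69141343]), array([ 0.37376973,  0.68171387, -0.62905053]))
wrist 337.0064074879047 -0.06306773163855894 (array([500.59053342,  79.36352134, 373.40429049]), array([ 0.00606393, -0.30555475, -0.95218706]))
[ 4.99504508e+02 -4.22774637e-03  2.30614435e+02] [ 0.3961964  -0.08377092 -0.21770743] 85.24561808595868 18.700000000000003
```

View pics/scene0.png

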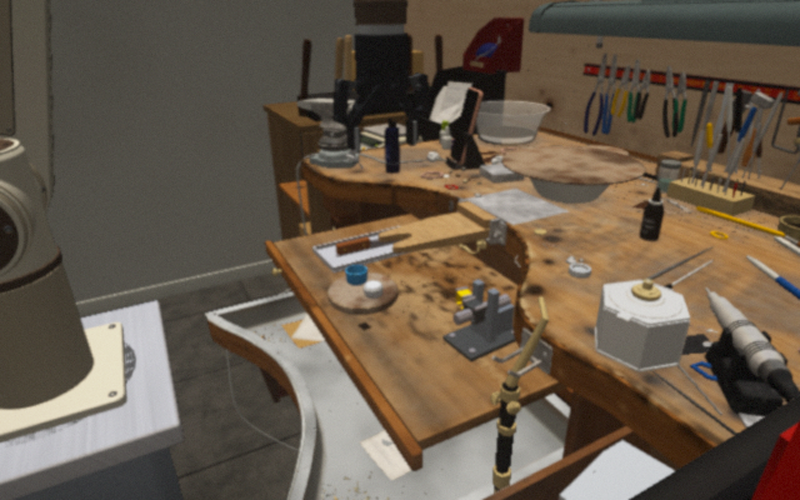

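View pics/side0.png

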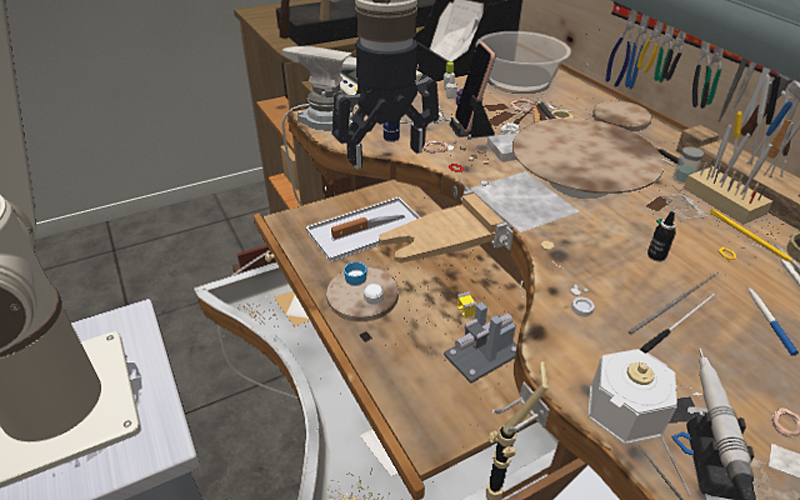

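View pics/wrist0.png

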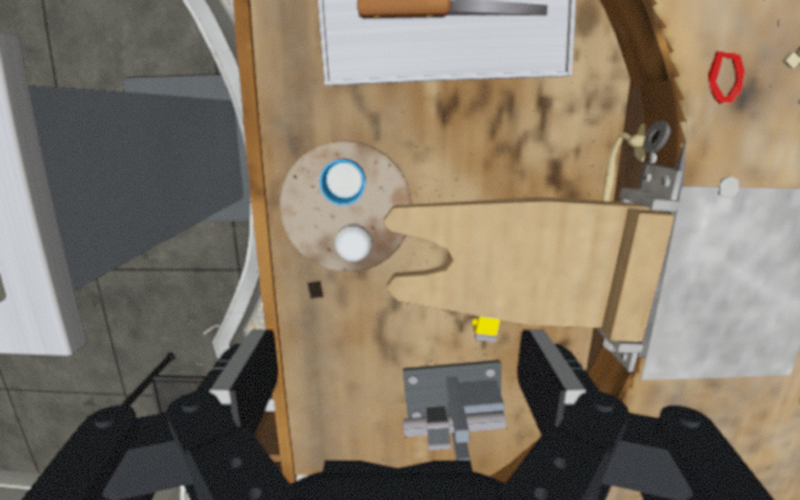

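Scene and side show the tray with the wedge at about side (365,225) and wrist (450,8); the disc with cup and loupe at wrist (345,205); the stand at side (485,340) and wrist (455,400). A yellow clip look-alike is at wrist (487,327) and side (466,300). Next I'll look at a close composite.

```bash
python3 - <<'E'
from h import *
import pickle
F=pickle.load(open('f0.pkl','rb'))
def c(n,x0,y0,w,h,s): return cv2.resize(F[n]['image'][y0:y0+h,x0:x0+w,::-1],(w*s,h*s),interpolation=cv2.INTER_CUBIC)
a=c('wrist',310,280,100,75,4); b=c('side',345,230,100,75,4); d=c('side',240,150,100,75,4); e=c('scene',345,220,100,75,4)
cv2.imwrite('pics/comp.png',np.vstack([np.hstack([a,b]),np.hstack([d,e])]))
for u,v in((455,400),(487,327),(450,8),(325,82),(570,75),(345,205)): print(u,v,atz(F['wrist'],u/1.25,v/1.25,0).round())
E
```

```text
455 400 [ 562. -208.    0.]
487 327 [ 590. -121.    0.]
450 8 [543. 163.   0.]
325 82 [440. 107.   0.]
570 75 [645. 113.   0.]
345 205 [453.   2.   0.]
```

View pics/comp.png

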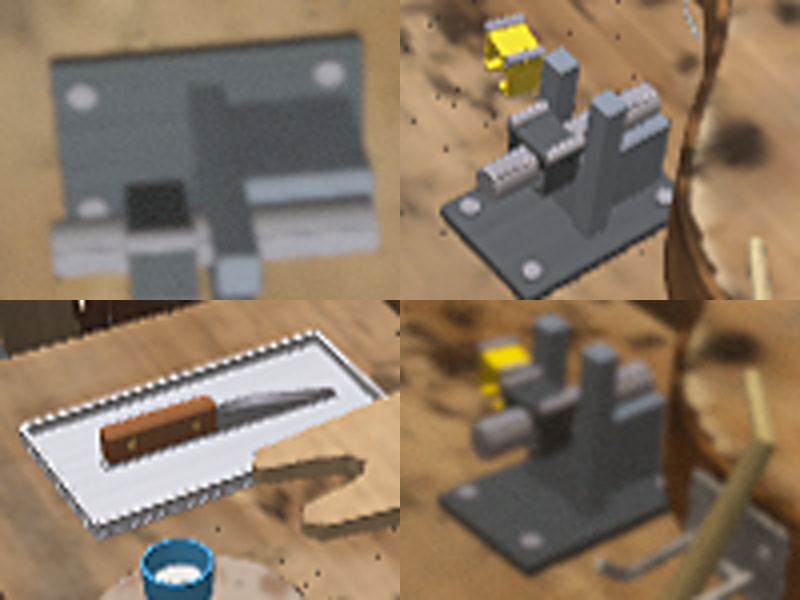

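Candidates for the clip are the dark clip on the rod, at side (380,265), and the yellow look-alike, at side (373,241). I choose the dark one. The wedge is the only one visible, in the tray at side (290,180). I'll turn the wrist so the fingers close across y and move over the wedge.

Emit:
arm_command(deltas=[{"linear":[0,20,0],"dr":[0,0,10]},{"linear":[0,50,0],"dr":[0,0,20]},{"linear":[0,80,0],"dr":[0,0,30]},{"linear":[0,110,0],"dr":[0,0,40]},{"linear":[0,130,0],"dr":[0,0,50]}])

```text
time_s: 0.78
tcp_pos: [499.6, 131.2, 230.9]
orientation: [[-0.77, 0.638, -0.001], [0.638, 0.77, -0.0], [0.001, -0.001, -1.0]]
ft_force: [1.0, -0.2, 0.8]
finger_gap: 85.7
grasp_force: 0.0
```

Emit:
arm_command(deltas=[{"linear":[0,10,0],"dr":[0,0,10]},{"linear":[-5,20,-10],"dr":[0,0,20]},{"linear":[-10,30,-20],"dr":[0,0,30]},{"linear":[-10,35,-30],"dr":[0,0,40]},{"linear":[-10,35,-30],"dr":[0,0,40]}])

```text
time_s: 1.4
tcp_pos: [489.1, 165.0, 200.2]
orientation: [[-1.0, 0.001, -0.002], [0.001, 1.0, -0.001], [0.002, -0.001, -1.0]]
ft_force: [-0.3, 0.4, -0.1]
finger_gap: 85.1
grasp_force: 0.0
```

```bash
python3 - <<'E'
from h import *
import pickle
f=grab('wrist'); pickle.dump(f,open('fw1.pkl','wb')); save(f,'pics/w1.png',None,1.25)
s=status.observe();print(s['tcp_pos'],s['orientation'],s['joints'],s['time_s'],s['ft_force'])
print(ray(f,320,200))
E
```

```text
[489.59755605 164.91656521 200.85072543] [[-9.99995645e-01  2.65024547e-03 -1.29886408e-03]
 [ 2.65102177e-03  9.99996308e-01 -5.96317247e-04]
 [ 1.29727890e-03 -5.99757966e-04 -9.99998979e-01]] [ 3.24992528e-01  2.89517726e-01 -9.67299987e-03  1.27302688e+00
 -1.50372379e-04  3.27643273e-01] 1.45 [ 0.39365094 -0.79171332 -0.08481132]
(array([411.44465729, 165.70810169, 343.30604472]), array([ 0.30343195,  0.00422433, -0.95287558]))
```

View pics/w1.png

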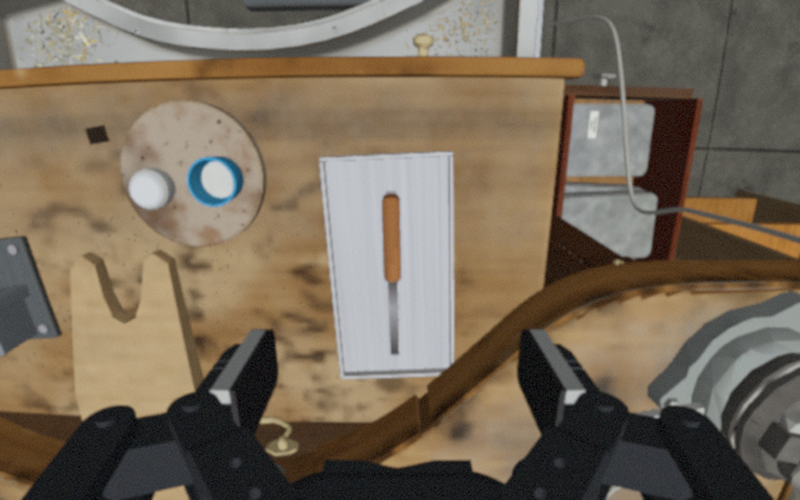

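The picture shows the wedge in the tray, with its handle from (391,194) to (393,282) and its tip at (394,354). The disc with cup and loupe is at top left.

```bash
python3 - <<'E'
from h import *
import pickle
w=pickle.load(open('fw1.pkl','rb'));F=pickle.load(open('f0.pkl','rb'));s=F['side']
def mask(f,box):
    hsv=cv2.cvtColor(f['image'],cv2.COLOR_RGB2HSV); m=np.zeros(hsv.shape[:2],np.uint8); x0,y0,x1,y1=box
    m[y0:y1,x0:x1]=((hsv[...,0]<14)&(hsv[...,1]>110)&(hsv[...,2]>50))[y0:y1,x0:x1]; return m
m=mask(w,(275,135,350,240)); r=cv2.minAreaRect(cv2.findNonZero(m)); b=cv2.boxPoints(r); print(r)
for z in (6,28):
  print(z,[atz(w,*p,z).round(1) for p in b])
print('tip tri',tri((w,315.2,283.2),(s,323.2,172.8)))
print('tip z3',atz(w,315.2,283.2,4.5))
# handle front top corners in side crop (d origin 240,150)
P=lambda x,y:(s,240+x/4,150+(y-300)/4)
print('back top mid',tri((w,391/1.25,194/1.25),P(108,424)))
print('front top', tri((w,393/1.25,281/1.25),P(208,396)))
for n,q in (('tl',(321,158)),('tr',(452,153)),('br',(453,373)),('bl',(343,377))): print(n,atz(w,q[0]/1.25,q[1]/1.25,12).round(1))
P2=lambda z:[proj(s,(x,165,z)).round(1) for x in(470,600)]
E
```

```text
((312.8854675292969, 190.0023956298828), (68.11021423339844, 11.518333435058594), 88.80650329589844)
6 [array([472.3, 153.5,   6. ]), array([472.1, 165.1,   6. ]), array([545.9, 166.5,   6. ]), array([546.1, 154.1,   6. ])]
28 [array([468.3, 154.3,  28. ]), array([468.1, 165.2,  28. ]), array([537.1, 166.4,  28. ]), array([537.3, 154.9,  28. ])]
tip tri (array([619.18665648, 161.71305638,   2.14021995]), [np.float64(1.7685753895198473), np.float64(1.7685753895199527)])
tip z3 [619.80946509 161.64884938   4.5       ]
back top mid (array([470.01368044, 159.77119783,  28.14358399]), [np.float64(2.5502187701600665), np.float64(2.550218770160037)])
front top (array([537.14291071, 161.64860515,  25.69216204]), [np.float64(1.690184547437782), np.float64(1.6901845474377715)])
tl [442. 106.  12.]
tr [438.5 207.3  12. ]
br [635.4 215.8  12. ]
bl [639.6 114.6  12. ]
```

Emit:
arm_command(deltas=[{"linear":[8,-5,-50],"dr":[0,0,1]},{"linear":[8,-5,-100],"dr":[0,0,1]},{"linear":[8,-5,-140],"dr":[0,0,1]},{"linear":[8,-5,-160],"dr":[0,0,1]},{"linear":[8,-5,-160],"dr":[0,0,1]}], jaw=0.5)

```text
time_s: 2.08
tcp_pos: [496.9, 159.3, 40.0]
orientation: [[-1.0, -0.015, -0.003], [-0.015, 1.0, -0.001], [0.003, -0.001, -1.0]]
ft_force: [0.0, 0.6, 0.2]
finger_gap: 43.0
grasp_force: 0.0
```

Emit:
arm_command(deltas=[{"linear":[0,0,-15],"dr":[0,0,0]},{"linear":[0,0,-25],"dr":[0,0,0]},{"linear":[0,0,-32],"dr":[0,0,0]},{"linear":[0,0,-36],"dr":[0,0,0]},{"linear":[0,0,-36],"dr":[0,0,0]}])

```text
time_s: 2.7
tcp_pos: [497.9, 160.0, 5.1]
orientation: [[-1.0, -0.017, -0.0], [-0.017, 1.0, -0.0], [0.0, -0.0, -1.0]]
ft_force: [-0.3, -0.5, 0.3]
finger_gap: 42.7
grasp_force: 0.0
```

Emit:
arm_command(deltas=[{"linear":[0,0,0],"dr":[0,0,0]},{"linear":[0,0,0],"dr":[0,0,0]},{"linear":[0,0,0],"dr":[0,0,0]},{"linear":[0,0,0],"dr":[0,0,0]},{"linear":[0,0,0],"dr":[0,0,0]}], jaw=0.0)

```text
time_s: 3.32
tcp_pos: [498.5, 160.2, 5.8]
orientation: [[-1.0, -0.017, 0.001], [-0.017, 1.0, 0.0], [-0.001, 0.0, -1.0]]
ft_force: [-1.2, -0.4, 5.2]
finger_gap: 13.0
grasp_force: 59.8
```

Emit:
arm_command(deltas=[{"linear":[0,0,10],"dr":[0,0,0]},{"linear":[0,0,40],"dr":[0,0,0]},{"linear":[0,0,90],"dr":[0,0,0]},{"linear":[-10,-20,140],"dr":[0,0,0]},{"linear":[-20,-60,175],"dr":[0,0,0]}])

```text
time_s: 3.95
tcp_pos: [478.3, 100.4, 182.7]
orientation: [[-1.0, -0.02, 0.002], [-0.02, 1.0, 0.001], [-0.002, 0.001, -1.0]]
ft_force: [1.1, -1.0, -0.9]
finger_gap: 12.9
grasp_force: 59.1
```

Emit:
arm_command(deltas=[{"linear":[-10,-50,0],"dr":[0,0,0]},{"linear":[-20,-100,0],"dr":[0,0,0]},{"linear":[-30,-150,0],"dr":[0,0,0]},{"linear":[-30,-190,0],"dr":[0,0,0]},{"linear":[-30,-200,0],"dr":[0,0,0]}])

```text
time_s: 4.58
tcp_pos: [447.3, -101.9, 180.4]
orientation: [[-1.0, -0.014, -0.0], [-0.014, 1.0, -0.0], [0.0, -0.0, -1.0]]
ft_force: [0.4, 0.6, -1.3]
finger_gap: 12.7
grasp_force: 59.1
```

Emit:
arm_command(deltas=[{"linear":[0,0,0],"dr":[0,0,0]},{"linear":[0,0,0],"dr":[0,0,0]}])

```text
time_s: 4.82
tcp_pos: [447.9, -99.0, 180.2]
orientation: [[-1.0, -0.019, -0.001], [-0.019, 1.0, 0.001], [0.001, 0.001, -1.0]]
ft_force: [-0.2, 0.6, 0.1]
finger_gap: 12.8
grasp_force: 59.1
```

```bash
python3 - <<'E'
from h import *
import pickle
F={n:grab(n) for n in("wrist","side","scene")}; pickle.dump(F,open('f2.pkl','wb'))
f=F['wrist']; save(f,'pics/w2.png',(0,40,500,400),1.6)
s=status.observe();print(s['tcp_pos'],s['time_s'],s['ft_force'],s['finger_gap'])
print(proj(f,(560,-200,0)),proj(f,(590,-100,180)))
E
```

```text
[448.0720341 -98.9288528 180.2614832] 4.975 [-0.09670175 -0.10979754 -0.66440518] 12.849833453037338
[223.40102692 273.75226692] [311.80697599 462.61387495]
```

View pics/w2.png

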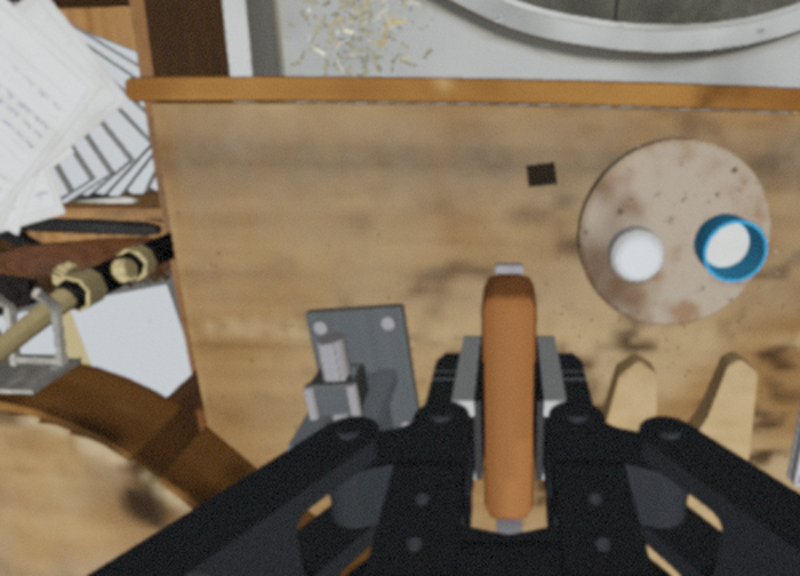

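Picture w2 shows the wedge held squarely, with its handle from (508,285) to (510,510). The stand is at left, with the clip at (335,385) and the rod's free end at (325,340). I'll take two more stereo views of the stand.

Emit:
arm_command(deltas=[{"linear":[30,-10,0],"dr":[0,0,0]},{"linear":[60,-10,0],"dr":[0,0,0]},{"linear":[60,-10,0],"dr":[0,0,0]},{"linear":[60,-10,0],"dr":[0,0,0]}])

```text
time_s: 5.48
tcp_pos: [507.3, -109.3, 179.9]
orientation: [[-1.0, -0.019, -0.002], [-0.019, 1.0, 0.0], [0.002, 0.0, -1.0]]
ft_force: [0.2, -0.3, -0.7]
finger_gap: 13.1
grasp_force: 59.1
```

```bash
python3 - <<'E'
from h import *
import pickle
F={n:grab(n) for n in("wrist",)}; pickle.dump(F,open('fA.pkl','wb'))
E
```

Emit:
arm_command(deltas=[{"linear":[0,-50,0],"dr":[0,0,0]},{"linear":[0,-100,0],"dr":[0,0,0]},{"linear":[0,-150,0],"dr":[0,0,0]},{"linear":[0,-180,0],"dr":[0,0,0]},{"linear":[0,-190,0],"dr":[0,0,0]}])

```text
time_s: 6.15
tcp_pos: [507.0, -301.4, 180.3]
orientation: [[-1.0, -0.015, -0.0], [-0.015, 1.0, 0.0], [0.0, 0.0, -1.0]]
ft_force: [0.5, -0.2, -0.8]
finger_gap: 12.6
grasp_force: 59.1
```

Emit:
arm_command(deltas=[{"linear":[0,0,0],"dr":[0,0,0]},{"linear":[0,0,0],"dr":[0,0,0]}])

```text
time_s: 6.4
tcp_pos: [507.9, -298.6, 180.4]
orientation: [[-1.0, -0.019, -0.0], [-0.019, 1.0, 0.001], [0.0, 0.001, -1.0]]
ft_force: [0.0, 0.7, -0.8]
finger_gap: 12.9
grasp_force: 59.1
```

```bash
python3 - <<'E'
from h import *
import pickle
F={n:grab(n) for n in("wrist","side")}; pickle.dump(F,open('fB.pkl','wb'))
A=pickle.load(open('fA.pkl','rb'))['wrist'];B=F['wrist']
out=[]
for f in(A,B):
    c=proj(f,(560,-205,40)).astype(int); x0=max(0,min(540,c[0]-50));y0=max(0,min(300,c[1]-50)); print(x0,y0)
    out.append(cv2.resize(f['image'][y0:y0+100,x0:x0+100,::-1],(400,400),interpolation=cv2.INTER_CUBIC))
s=F['side']; c=proj(s,(560,-290,175)).astype(int); x0,y0=max(0,min(440,c[0]-100)),max(0,min(350,c[1]-25)); print(x0,y0)
out=np.vstack([np.hstack(out),cv2.resize(s['image'][y0:y0+50,x0:x0+200,::-1],(800,200),interpolation=cv2.INTER_CUBIC)])
cv2.imwrite('pics/AB.png',out); print(status.observe()['tcp_pos'],status.observe()['time_s'])
E
```

```text
162 189
367 191
339 221
[ 508.12609995 -298.67575904  180.49676133] 6.5
```

View pics/AB.png

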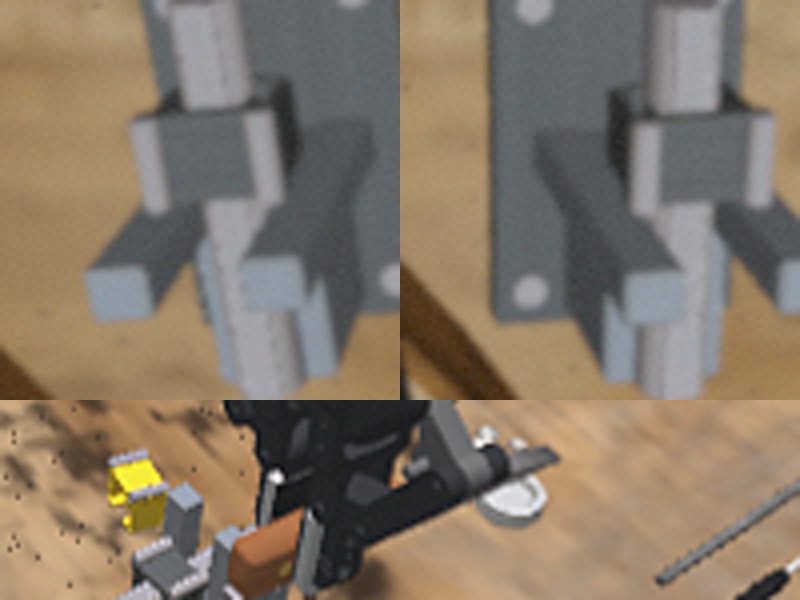

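```bash
cat > pts.py <<'E'
from h import *
import pickle
A=pickle.load(open('fA.pkl','rb'))['wrist'];B=pickle.load(open('fB.pkl','rb'))['wrist']
a=lambda x,y:(A,162+x/4,189+y/4)
b=lambda x,y:(B,367+(x-400)/4,191+y/4)
E
python3 - <<'E'
from pts import *
for n,p,q in [('FL',(132,118),(632,124)),('FR',(275,110),(775,114)),('BR',(288,205),(770,205)),('BL',(155,213),(630,213)),
  ('postL',(120,295),(655,298)),('screwTL',(350,-4),(534,8)),('rodback L',(240,395),(642,395)),('rodback R',(298,385),(706,390)),('rodfront L',(172,2),(647,4)),('rodfront R',(245,-2),(722,-2))]:
    X,r=tri(a(*p),b(*q)); print(n,X.round(1),np.round(r,1))
ang=[]
E
```

```text
FL [ 529.5 -209.7   66.2] [0.3 0.3]
FR [ 527.1 -179.9   66.1] [0.2 0.2]
BR [ 547.5 -178.2   67.1] [0.1 0.1]
BL [ 550.8 -207.2   65.1] [0.2 0.2]
postL [ 558.7 -207.8   87. ] [0. 0.]
screwTL [ 546.4 -193.9  -81. ] [2.1 2.1]
rodback L [ 600.9 -195.4   55.9] [0. 0.]
rodback R [ 597.6 -181.5   57.6] [0.7 0.7]
rodfront L [ 508.6 -204.3   51.2] [0.1 0.1]
rodfront R [ 507.  -188.5   51.7] [0.3 0.3]
```

The stereo views show the clip crown at left (203,160), posts beyond it, and the blade tip in the side strip at (555,455). Stand origin comes out near (538.7, -193.8) with yaw about 5°.

```bash
python3 - <<'E'
from pts import *
s=pickle.load(open('fB.pkl','rb'))['side']
print(proj(s,(628,-296.6,178)),proj(s,(628,-296.6,179.5)),'seen',339+555/4,221+55/4)
# side-cam bias: project known clip corners
for n,X in (('FL',(529.5,-209.7,67)),('FR',(527.1,-179.9,67)),('postL',(558.7,-207.8,88)),('rodend',(504.8,-196.8,60))): print(n,proj(s,X),(proj(s,X)-[339,221])*4+[0,400])
for k in (-8,-4,0,4): print(proj(s,(628+k,-296.6,178)))
E
```

```text
[477.79364497 232.96915914] [478.01937965 232.23390309] seen 477.75 234.75
FL [383.36067397 268.69303301] [177.44269586 590.77213203]
FR [372.45027578 257.8835189 ] [133.80110314 547.53407559]
postL [398.19474342 253.39362204] [236.77897368 529.57448815]
rodend [366.63432007 271.62704739] [110.53728029 602.50818956]
[473.7972067  234.69918003]
[475.80014603 233.83218374]
[477.79364497 232.96915914]
[479.77776309 232.11008196]
```

Emit:
arm_command(deltas=[{"linear":[-45,30,0],"dr":[0,0,4]},{"linear":[-90,60,0],"dr":[0,0,4]},{"linear":[-112,85,0],"dr":[0,0,4]},{"linear":[-112,92,-20],"dr":[0,0,4]},{"linear":[-112,92,-50],"dr":[0,0,4]}])

```text
time_s: 7.12
tcp_pos: [396.9, -207.1, 131.3]
orientation: [[-0.996, -0.089, 0.004], [-0.089, 0.996, -0.002], [-0.004, -0.002, -1.0]]
ft_force: [-0.3, 0.1, -2.2]
finger_gap: 12.6
grasp_force: 59.2
```

Emit:
arm_command(deltas=[{"linear":[0,0,-30],"dr":[0,0,0]},{"linear":[0,0,-55],"dr":[0,0,0]},{"linear":[0,0,-55],"dr":[0,0,0]},{"linear":[0,0,-55],"dr":[0,0,0]}])

```text
time_s: 7.62
tcp_pos: [396.7, -207.9, 76.3]
orientation: [[-0.996, -0.088, 0.001], [-0.088, 0.996, -0.001], [-0.001, -0.001, -1.0]]
ft_force: [0.3, -0.4, -0.5]
finger_gap: 12.7
grasp_force: 59.2
```

```bash
python3 - <<'E'
from h import *
import pickle
F={n:grab(n) for n in("wrist","side","scene")}; pickle.dump(F,open('fC.pkl','wb'))
st=status.observe(); print(st['tcp_pos'],st['orientation'].round(3),st['time_s'],st['ft_force'],st['torque'])
out=[]
for n in('side','scene'):
    f=F[n]; c=proj(f,(480,-200,75)).astype(int); x0,y0=c[0]-65,c[1]-35; print(n,x0,y0)
    out.append(cv2.resize(f['image'][y0:y0+70,x0:x0+130,::-1],None,fx=4.2,fy=4.2,interpolation=cv2.INTER_CUBIC))
cv2.imwrite('pics/C.png',np.vstack(out))
for n in('side','scene'):
  for P in ((505,-197,60),(517,-196,72),(517,-196,60)): print(n,P,proj(F[n],P).round(1))
E
```

```text
[ 397.0223791  -208.39780186   76.58000485] [[-0.996 -0.087  0.002]
 [-0.087  0.996 -0.001]
 [-0.002 -0.001 -1.   ]] 7.775 [ 0.10756546 -0.25791425 -1.14508907] [ 0.0149266   0.0616952  -0.00064795]
side 290 237
scene 287 213
side (505, -197, 60) [366.8 271.7]
side (517, -196, 72) [372.9 264. ]
side (517, -196, 60) [372.4 268.8]
scene (505, -197, 60) [364.5 251.7]
scene (517, -196, 72) [370.4 243.4]
scene (517, -196, 60) [370.1 249.5]
```

View pics/C.png

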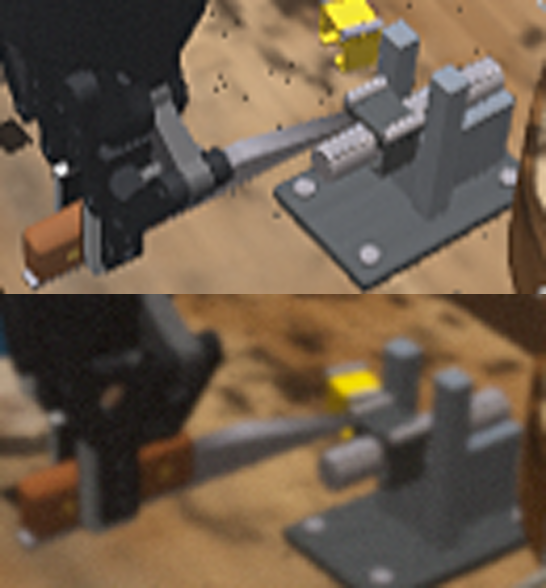

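The wedge points at the rod, level to the eye: tip at side crop (352,117) and scene crop (343,424), about 14 mm above the rod. Now I'll triangulate the tip and sole.

```bash
python3 - <<'E'
from h import *
import pickle
F=pickle.load(open('fC.pkl','rb')); s,c=F['side'],F['scene']
S=lambda x,y:(s,290+x/4.2,237+y/4.2); C=lambda x,y:(c,287+x/4.2,213+(y-294)/4.2)
print('tip',tri(S(352,117),C(343,424)))
print('backbottom near cap',tri(S(32,288),C(28,546)))
print('blade root bottom',tri(S(232,180),C(195,484)))
print('clip FL',tri(S(378,133),C(393,442))); print('post near top',tri(S(450,80),C(453,380)))
print('rodend ctr',tri(S(325,165),C(335,470)))
E
```

```text
tip (array([ 514.24609717, -198.69541112,   73.53271969]), [np.float64(2.1335081720376583), np.float64(2.1335081720376725)])
backbottom near cap (array([ 364.43177025, -220.0468321 ,   79.85577596]), [np.float64(0.9190424238413374), np.float64(0.9190424238413044)])
blade root bottom (array([ 453.49290639, -197.21027192,   65.3503563 ]), [np.float64(7.3854061873951755), np.float64(7.385406187395252)])
clip FL (array([ 527.89262789, -206.50807461,   64.84543196]), [np.float64(2.3428901637739457), np.float64(2.3428901637740243)])
post near top (array([ 552.38128624, -213.8859249 ,   90.22604559]), [np.float64(0.4557383203281568), np.float64(0.45573832032811085)])
rodend ctr (array([ 501.15232448, -207.18099703,   60.55038925]), [np.float64(1.354558783133985), np.float64(1.354558783134019)])
```

Emit:
arm_command(deltas=[{"linear":[0,2,-5],"dr":[0,0,0]},{"linear":[0,2,-9],"dr":[0,0,0]},{"linear":[0,2,-9],"dr":[0,0,0]}])

```text
time_s: 8.15
tcp_pos: [395.6, -205.8, 65.9]
orientation: [[-0.996, -0.087, -0.001], [-0.087, 0.996, 0.0], [0.001, 0.001, -1.0]]
ft_force: [-0.2, -0.1, -1.6]
finger_gap: 13.1
grasp_force: 59.2
```

Emit:
arm_command(deltas=[{"linear":[0,0,-1],"dr":[0,0,0]},{"linear":[0,0,-1],"dr":[0,0,0]},{"linear":[0,0,-1],"dr":[0,0,0]}])

```text
time_s: 8.52
tcp_pos: [396.1, -206.0, 65.3]
orientation: [[-0.996, -0.087, 0.0], [-0.087, 0.996, -0.0], [-0.0, -0.0, -1.0]]
ft_force: [-0.9, -0.3, -0.7]
finger_gap: 13.0
grasp_force: 59.2
```

Emit:
arm_command(deltas=[{"linear":[0,0,-1],"dr":[0,0,0]},{"linear":[0,0,-1],"dr":[0,0,0]},{"linear":[0,0,-1],"dr":[0,0,0]}])

```text
time_s: 8.9
tcp_pos: [396.0, -206.0, 64.3]
orientation: [[-0.996, -0.087, -0.0], [-0.087, 0.996, 0.0], [0.0, 0.0, -1.0]]
ft_force: [0.5, 0.2, -0.2]
finger_gap: 13.0
grasp_force: 59.2
```

Emit:
arm_command(deltas=[{"linear":[0,0,-1],"dr":[0,0,0]},{"linear":[0,0,-1],"dr":[0,0,0]},{"linear":[0,0,-1],"dr":[0,0,0]}])

```text
time_s: 9.28
tcp_pos: [396.0, -206.0, 63.3]
orientation: [[-0.996, -0.087, -0.0], [-0.087, 0.996, 0.0], [0.0, 0.0, -1.0]]
ft_force: [-0.9, -0.1, -1.2]
finger_gap: 13.0
grasp_force: 59.2
```

```bash
cat > t.py <<'E'
from h import *
s=status.observe(); print(s['time_s'],s['tcp_pos'].round(2),s['ft_force'].round(2),s['torque'].round(3),s['joint_efforts'].round(2), s['finger_gap'].round(1))
E
python3 t.py
```

```text
Traceback (most recent call last):
  File "t.py", line 2, in <module>
    s=status.observe(); print(s['time_s'],s['tcp_pos'].round(2),s['ft_force'].round(2),s['torque'].round(3),s['joint_efforts'].round(2), s['finger_gap'].round(1))
                                                                                                                                         ^^^^^^^^^^^^^^^^^^^^^
AttributeError: 'float' object has no attribute 'round'
```

Emit:
arm_command(deltas=[{"linear":[0,0,-1],"dr":[0,0,0]},{"linear":[0,0,-1],"dr":[0,0,0]},{"linear":[0,0,-1],"dr":[0,0,0]}])

```text
time_s: 9.65
tcp_pos: [396.1, -206.1, 62.5]
orientation: [[-0.996, -0.087, 0.0], [-0.087, 0.996, -0.0], [-0.0, -0.0, -1.0]]
ft_force: [-0.7, 0.4, 1.5]
finger_gap: 12.6
grasp_force: 59.4
```

```bash
python3 t.py
```

```text
Traceback (most recent call last):
  File "t.py", line 2, in <module>
    s=status.observe(); print(s['time_s'],s['tcp_pos'].round(2),s['ft_force'].round(2),s['torque'].round(3),s['joint_efforts'].round(2), s['finger_gap'].round(1))
                                                                                                                                         ^^^^^^^^^^^^^^^^^^^^^
AttributeError: 'float' object has no attribute 'round'
```

Emit:
arm_command(deltas=[{"linear":[0,0,-0.3],"dr":[0,0,0]},{"linear":[0,0,-0.3],"dr":[0,0,0]}])

```text
time_s: 9.9
tcp_pos: [396.1, -206.1, 62.2]
orientation: [[-0.996, -0.087, 0.0], [-0.087, 0.996, -0.0], [-0.0, -0.0, -1.0]]
ft_force: [-0.2, 0.7, 2.1]
finger_gap: 12.7
grasp_force: 59.5
```

```bash
sed -i "s/s\['finger_gap'\].round(1)/s['finger_gap']/" t.py; python3 t.py
```

```text
9.9 [ 396.12 -206.07   62.16] [-0.16  0.74  2.11] [ 0.002 -0.089  0.016] [ 1.900e-01 -3.346e+01  1.981e+01 -1.300e-01 -3.000e-02  1.000e-02] 12.655096294694234
```

Emit:
arm_command(deltas=[{"linear":[0,0,0],"dr":[0,0,0]},{"linear":[0,0,0],"dr":[0,0,0]}])

```text
time_s: 10.15
tcp_pos: [396.1, -206.1, 62.1]
orientation: [[-0.996, -0.087, 0.0], [-0.087, 0.996, -0.0], [-0.0, -0.0, -1.0]]
ft_force: [-1.0, -0.4, 2.7]
finger_gap: 12.5
grasp_force: 59.6
```

```bash
python3 t.py
```

```text
10.15 [ 396.12 -206.07   62.12] [-1.04 -0.42  2.7 ] [ 0.024 -0.114  0.035] [ 2.100e-01 -3.335e+01  1.968e+01 -8.000e-02 -3.000e-02  1.000e-02] 12.481078440195823
```

Emit:
arm_command(deltas=[{"linear":[2,0.17,0.2],"dr":[0,0,0]},{"linear":[4,0.35,0.2],"dr":[0,0,0]},{"linear":[6,0.52,0.2],"dr":[0,0,0]},{"linear":[8,0.7,0.2],"dr":[0,0,0]}])

```text
time_s: 10.65
tcp_pos: [404.2, -205.3, 62.2]
orientation: [[-0.996, -0.087, 0.0], [-0.087, 0.996, -0.0], [-0.0, -0.0, -1.0]]
ft_force: [-2.0, 0.7, 2.3]
finger_gap: 13.0
grasp_force: 59.6
```

```bash
python3 t.py
```

```text
10.65 [ 404.21 -205.31   62.22] [-2.03  0.67  2.32] [-0.009 -0.16   0.067] [ 2.200e-01 -3.402e+01  1.974e+01 -1.500e-01  2.000e-02 -2.000e-02] 13.001779327829608
```

Emit:
arm_command(deltas=[{"linear":[1,0.09,0],"dr":[0,0,0]},{"linear":[2,0.17,0],"dr":[0,0,0]},{"linear":[3,0.26,0],"dr":[0,0,0]},{"linear":[4,0.35,0],"dr":[0,0,0]}])

```text
time_s: 11.15
tcp_pos: [407.6, -204.9, 62.2]
orientation: [[-0.996, -0.087, -0.001], [-0.087, 0.996, -0.0], [0.001, 0.0, -1.0]]
ft_force: [-2.6, -0.4, 4.4]
finger_gap: 12.4
grasp_force: 59.8
```

```bash
python3 t.py
```

```text
11.15 [ 407.57 -204.92   62.16] [-2.59 -0.39  4.36] [-0.022  0.253  0.007] [ 7.500e-01 -3.385e+01  2.035e+01 -7.000e-01  2.900e-01 -1.000e-02] 12.384267558825892
```

Emit:
arm_command(deltas=[{"linear":[0.5,0.04,0],"dr":[0,0,0]},{"linear":[1,0.09,0],"dr":[0,0,0]},{"linear":[1,0.09,0],"dr":[0,0,0]}])

```text
time_s: 11.52
tcp_pos: [408.7, -204.8, 62.1]
orientation: [[-0.996, -0.087, -0.001], [-0.087, 0.996, 0.0], [0.001, 0.0, -1.0]]
ft_force: [-3.8, -0.7, 4.2]
finger_gap: 12.8
grasp_force: 59.8
```

```bash
python3 t.py
```

```text
11.525 [ 408.68 -204.81   62.14] [-3.79 -0.68  4.22] [0.041 0.362 0.025] [  0.92 -33.89  20.73  -0.93   0.38  -0.  ] 12.788948796292216
```

Emit:
arm_command(deltas=[{"linear":[0,0,0.4],"dr":[0,0,0]},{"linear":[0.5,0.04,0.8],"dr":[0,0,0]},{"linear":[1,0.09,0.8],"dr":[0,0,0]},{"linear":[1,0.09,0.8],"dr":[0,0,0]}])

```text
time_s: 12.02
tcp_pos: [409.8, -204.6, 62.7]
orientation: [[-0.996, -0.087, -0.001], [-0.087, 0.996, 0.0], [0.001, 0.0, -1.0]]
ft_force: [-3.0, -0.8, 0.2]
finger_gap: 12.9
grasp_force: 59.5
```

```bash
python3 t.py
```

```text
12.025 [ 409.8  -204.62   62.75] [-3.   -0.85  0.22] [-0.111  0.462 -0.017] [  0.66 -35.56  21.44  -0.83   0.37  -0.  ] 12.926871023974387
```

Emit:
arm_command(deltas=[{"linear":[1,0.09,0],"dr":[0,0,0]},{"linear":[2,0.17,0],"dr":[0,0,0]},{"linear":[2,0.17,0],"dr":[0,0,0]}])

```text
time_s: 12.4
tcp_pos: [412.0, -204.5, 62.9]
orientation: [[-0.996, -0.087, -0.0], [-0.087, 0.996, 0.0], [0.0, 0.0, -1.0]]
ft_force: [-2.2, 0.1, 1.0]
finger_gap: 13.1
grasp_force: 59.4
```

```bash
python3 t.py
```

```text
12.4 [ 411.96 -204.48   62.85] [-2.17  0.12  0.97] [-0.026  0.562  0.018] [ 5.500e-01 -3.616e+01  2.177e+01 -8.700e-01  3.400e-01  2.000e-02] 13.13647308817366
```

Emit:
arm_command(deltas=[{"linear":[1,0.09,0],"dr":[0,0,0]},{"linear":[2,0.17,0],"dr":[0,0,0]},{"linear":[2,0.17,0],"dr":[0,0,0]}])

```text
time_s: 12.78
tcp_pos: [414.0, -204.4, 62.9]
orientation: [[-0.996, -0.087, -0.0], [-0.087, 0.996, 0.0], [0.0, 0.0, -1.0]]
ft_force: [-2.9, 0.2, -0.3]
finger_gap: 13.0
grasp_force: 59.3
```

```bash
python3 t.py; python3 - <<'E'
from h import *
f=grab('side'); g=grab('scene'); c=[]
for q,P in((f,(500,-197,70)),(g,(500,-197,70))):
    x,y=proj(q,P).astype(int); c.append(cv2.resize(q['image'][y-35:y+35,x-50:x+50,::-1],None,fx=4,fy=4,interpolation=cv2.INTER_CUBIC))
cv2.imwrite('pics/D.png',np.hstack(c))
E
```

```text
12.775 [ 414.   -204.39   62.9 ] [-2.86  0.2  -0.3 ] [-0.032  0.614 -0.024] [ 6.100e-01 -3.657e+01  2.205e+01 -9.600e-01  3.900e-01  1.000e-02] 13.043346064183783
```

View pics/D.png

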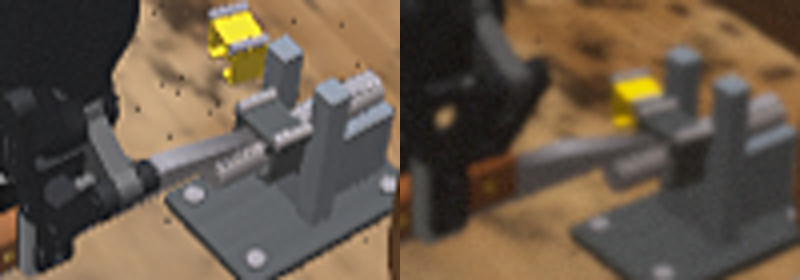

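The blade's tip is under the dark clip's crown, at left (240,138). The forces are low, so I continue.

Emit:
arm_command(deltas=[{"linear":[1.5,0.13,0.1],"dr":[0,0,0]},{"linear":[3,0.26,0.1],"dr":[0,0,0]},{"linear":[4.5,0.39,0.1],"dr":[0,0,0]},{"linear":[5,0.43,0.1],"dr":[0,0,0]}])

```text
time_s: 13.38
tcp_pos: [418.8, -204.0, 63.0]
orientation: [[-0.996, -0.087, -0.001], [-0.087, 0.996, 0.0], [0.001, 0.0, -1.0]]
ft_force: [-4.2, -1.3, -0.2]
finger_gap: 12.3
grasp_force: 59.3
```

```bash
python3 t.py
```

```text
13.375 [ 418.82 -203.98   62.99] [-4.2  -1.27 -0.24] [-0.042  0.942 -0.05 ] [  1.04 -37.19  22.91  -1.49   0.66  -0.  ] 12.319175126605392
```

Emit:
arm_command(deltas=[{"linear":[1.5,0.13,0],"dr":[0,0,0]},{"linear":[3,0.26,0],"dr":[0,0,0]},{"linear":[4.5,0.39,0],"dr":[0,0,0]},{"linear":[5,0.43,0],"dr":[0,0,0]}])

```text
time_s: 13.88
tcp_pos: [422.1, -203.4, 62.8]
orientation: [[-0.996, -0.087, -0.004], [-0.087, 0.996, 0.0], [0.004, 0.0, -1.0]]
ft_force: [-8.3, -1.1, 3.5]
finger_gap: 12.7
grasp_force: 59.6
```

```bash
python3 t.py
```

```text
13.875 [ 422.09 -203.39   62.85] [-8.29 -1.05  3.52] [-0.088  1.609  0.096] [ 2.050e+00 -3.653e+01  2.426e+01 -2.820e+00  1.170e+00  1.000e-02] 12.711546549044337
```

Emit:
arm_command(deltas=[{"linear":[0,0,0.5],"dr":[0,0,0]},{"linear":[0,0,1.0],"dr":[0,0,0]},{"linear":[0,0,1.0],"dr":[0,0,0]}])

```text
time_s: 14.25
tcp_pos: [422.2, -203.4, 63.4]
orientation: [[-0.996, -0.087, -0.004], [-0.087, 0.996, 0.0], [0.004, 0.001, -1.0]]
ft_force: [-6.7, -1.4, -0.5]
finger_gap: 12.7
grasp_force: 59.2
```

```bash
python3 t.py
```

```text
14.25 [ 422.17 -203.36   63.44] [-6.72 -1.35 -0.48] [-0.18   1.38   0.006] [  1.71 -38.22  24.35  -2.2    1.08  -0.04] 12.67149086406552
```

Emit:
arm_command(deltas=[{"linear":[1,0.09,0.1],"dr":[0,0,0]},{"linear":[2,0.17,0.2],"dr":[0,0,0]},{"linear":[2,0.17,0.2],"dr":[0,0,0]}])

```text
time_s: 14.62
tcp_pos: [423.8, -203.0, 63.5]
orientation: [[-0.996, -0.087, -0.005], [-0.087, 0.996, 0.001], [0.005, 0.001, -1.0]]
ft_force: [-7.0, -0.4, -1.2]
finger_gap: 12.7
grasp_force: 59.2
```

```bash
python3 t.py
```

```text
14.625 [ 423.77 -203.02   63.49] [-7.03 -0.36 -1.19] [-0.101  1.531  0.031] [  1.75 -38.31  24.74  -2.47   1.09  -0.  ] 12.689449101511004
```

Emit:
arm_command(deltas=[{"linear":[1,0.09,0.1],"dr":[0,0,0]},{"linear":[2,0.17,0.2],"dr":[0,0,0]},{"linear":[2,0.17,0.2],"dr":[0,0,0]}])

```text
time_s: 15.0
tcp_pos: [425.5, -202.7, 63.6]
orientation: [[-0.996, -0.087, -0.005], [-0.087, 0.996, 0.001], [0.005, 0.001, -1.0]]
ft_force: [-7.3, -0.0, -1.0]
finger_gap: 13.2
grasp_force: 59.2
```

```bash
python3 t.py
```

```text
15.0 [ 425.51 -202.75   63.57] [-7.31 -0.02 -0.99] [-0.103  1.646 -0.006] [ 1.750e+00 -3.861e+01  2.503e+01 -2.610e+00  1.100e+00  1.000e-02] 13.1729565345454
```

Emit:
arm_command(deltas=[{"linear":[1,0,0.0],"dr":[0,0,0]},{"linear":[2,0,0.1],"dr":[0,0,0]},{"linear":[3,0,0.1],"dr":[0,0,0]},{"linear":[3,0,0.1],"dr":[0,0,0]}])

```text
time_s: 15.5
tcp_pos: [429.0, -202.7, 63.7]
orientation: [[-0.996, -0.087, -0.004], [-0.087, 0.996, 0.001], [0.004, 0.001, -1.0]]
ft_force: [-5.5, -0.1, -2.8]
finger_gap: 12.8
grasp_force: 59.0
```

```bash
python3 t.py
```

```text
15.5 [ 428.97 -202.65   63.66] [-5.55 -0.12 -2.77] [-0.096  1.381  0.017] [ 1.290e+00 -3.925e+01  2.474e+01 -2.250e+00  8.700e-01  3.000e-02] 12.796738120773755
```

Emit:
arm_command(deltas=[{"linear":[1,0,0.0],"dr":[0,0,0]},{"linear":[2,0,0.1],"dr":[0,0,0]},{"linear":[3,0.1,0.1],"dr":[0,0,0]},{"linear":[3,0.1,0.1],"dr":[0,0,0]}])

```text
time_s: 16.0
tcp_pos: [432.3, -202.6, 63.8]
orientation: [[-0.996, -0.087, -0.004], [-0.087, 0.996, 0.001], [0.004, 0.001, -1.0]]
ft_force: [-5.1, 0.0, -2.7]
finger_gap: 12.7
grasp_force: 58.9
```

```bash
python3 t.py
```

```text
16.0 [ 432.31 -202.6    63.77] [-5.08  0.03 -2.69] [-0.047  1.332  0.021] [ 1.120e+00 -3.980e+01  2.455e+01 -1.980e+00  7.900e-01  2.000e-02] 12.707967042966242
```

Emit:
arm_command(deltas=[{"linear":[1,0,-0.2],"dr":[0,0,0]},{"linear":[2,0.1,-0.3],"dr":[0,0,0]},{"linear":[3,0.2,-0.3],"dr":[0,0,0]},{"linear":[4,0.2,-0.3],"dr":[0,0,0]}])

```text
time_s: 16.5
tcp_pos: [436.6, -202.5, 63.6]
orientation: [[-0.996, -0.087, -0.003], [-0.087, 0.996, 0.001], [0.003, 0.001, -1.0]]
ft_force: [-4.9, -0.5, -3.3]
finger_gap: 12.5
grasp_force: 59.0
```

```bash
python3 t.py
```

```text
16.5 [ 436.61 -202.47   63.6 ] [-4.9  -0.45 -3.31] [-0.08   1.175 -0.017] [ 1.010e+00 -3.999e+01  2.427e+01 -1.840e+00  7.100e-01  2.000e-02] 12.45699969662507
```

Emit:
arm_command(deltas=[{"linear":[1,0.1,0],"dr":[0,0,0]},{"linear":[2,0.2,0],"dr":[0,0,0]},{"linear":[3,0.25,0],"dr":[0,0,0]},{"linear":[4,0.3,0],"dr":[0,0,0]}])

```text
time_s: 17.0
tcp_pos: [443.3, -202.8, 64.7]
orientation: [[-0.996, -0.087, 0.002], [-0.087, 0.996, -0.0], [-0.002, -0.0, -1.0]]
ft_force: [-0.7, 0.5, -2.2]
finger_gap: 13.0
grasp_force: 59.0
```

```bash
python3 t.py
```

```text
17.0 [ 443.3  -202.77   64.71] [-0.75  0.5  -2.23] [0.027 0.319 0.038] [ 1.900e-01 -3.961e+01  2.177e+01 -3.000e-01  1.400e-01 -1.000e-02] 12.990967571036183
```

Axial force dropped, so the clip seems released from the rod. I'll push on to bring the thick flat under it.

Emit:
arm_command(deltas=[{"linear":[1,0,-0.4],"dr":[0,0,0]},{"linear":[2,0.1,-0.8],"dr":[0,0,0]},{"linear":[4,0.3,-0.8],"dr":[0,0,0]},{"linear":[6,0.5,-0.8],"dr":[0,0,0]},{"linear":[6,0.5,-0.8],"dr":[0,0,0]}])

```text
time_s: 17.62
tcp_pos: [448.4, -202.2, 63.8]
orientation: [[-0.996, -0.087, 0.001], [-0.087, 0.996, -0.0], [-0.001, -0.0, -1.0]]
ft_force: [-0.3, -0.4, -1.2]
finger_gap: 12.7
grasp_force: 59.2
```

```bash
python3 t.py
```

```text
17.625 [ 448.43 -202.21   63.75] [-0.34 -0.36 -1.23] [ 0.002 -0.025  0.027] [ 3.000e-02 -3.924e+01  2.120e+01 -4.000e-02  2.000e-02  0.000e+00] 12.712588933043358
```

Emit:
arm_command(deltas=[{"linear":[2,0.1,0],"dr":[0,0,0]},{"linear":[4,0.3,0],"dr":[0,0,0]},{"linear":[6,0.5,0],"dr":[0,0,0]},{"linear":[8,0.7,0],"dr":[0,0,0]},{"linear":[8,0.7,0],"dr":[0,0,0]}])

```text
time_s: 18.25
tcp_pos: [455.8, -201.3, 63.3]
orientation: [[-0.996, -0.087, -0.001], [-0.087, 0.996, 0.0], [0.001, 0.0, -1.0]]
ft_force: [-0.1, 0.3, -1.9]
finger_gap: 12.9
grasp_force: 59.0
```

```bash
python3 t.py
```

```text
18.25 [ 455.78 -201.26   63.33] [-0.15  0.27 -1.86] [0.003 0.375 0.045] [ 1.200e-01 -4.098e+01  2.248e+01 -5.000e-01  1.300e-01  2.000e-02] 12.859086574626694
```

Emit:
arm_command(deltas=[{"linear":[2,0.1,0],"dr":[0,0,0]},{"linear":[5,0.3,0],"dr":[0,0,0]},{"linear":[8,0.6,0],"dr":[0,0,0]},{"linear":[11,0.8,0],"dr":[0,0,0]},{"linear":[12,0.9,0],"dr":[0,0,0]}])

```text
time_s: 18.88
tcp_pos: [468.5, -200.6, 63.8]
orientation: [[-0.996, -0.087, 0.001], [-0.087, 0.996, -0.0], [-0.001, -0.0, -1.0]]
ft_force: [-0.7, 0.3, -0.7]
finger_gap: 12.9
grasp_force: 59.2
```

```bash
python3 t.py
```

```text
18.875 [ 468.51 -200.63   63.8 ] [-0.66  0.32 -0.72] [-0.098  0.091  0.018] [ 1.900e-01 -4.077e+01  2.145e+01 -1.500e-01  1.100e-01 -1.000e-02] 12.85354186776374
```

Emit:
arm_command(deltas=[{"linear":[3,0.2,0],"dr":[0,0,0]},{"linear":[6,0.4,0],"dr":[0,0,0]},{"linear":[9,0.7,0],"dr":[0,0,0]},{"linear":[12,0.9,0],"dr":[0,0,0]},{"linear":[13,1,0],"dr":[0,0,0]}])

```text
time_s: 19.5
tcp_pos: [481.3, -199.5, 63.6]
orientation: [[-0.996, -0.087, 0.0], [-0.087, 0.996, -0.0], [-0.0, -0.0, -1.0]]
ft_force: [-0.4, -0.3, -1.3]
finger_gap: 13.1
grasp_force: 59.2
```

```bash
python3 t.py;  python3 - <<'E'
from h import *
import pickle
F={n:grab(n) for n in("wrist","side","scene")}; pickle.dump(F,open('fE.pkl','wb'))
E
```

```text
19.5 [ 481.25 -199.51   63.58] [-0.38 -0.34 -1.32] [-0.028  0.186 -0.004] [ 1.700e-01 -4.195e+01  2.173e+01 -2.000e-01  1.100e-01 -1.000e-02] 13.135563968254418
```

```bash
python3 - <<'E'
from h import *
import pickle
F=pickle.load(open('fE.pkl','rb'));c=[]
for n in('side','scene'):
    q=F[n]; x,y=proj(q,(525,-197,75)).astype(int); print(n,x-50,y-37); c.append(cv2.resize(q['image'][y-37:y+38,x-50:x+50,::-1],None,fx=4,fy=4,interpolation=cv2.INTER_CUBIC))
w=F['wrist']; c2=w['image'][220:400,120:520,::-1]
cv2.imwrite('pics/E.png',np.vstack([np.hstack(c),cv2.resize(c2,(600,270))[:, :600] if 0 else cv2.copyMakeBorder(cv2.resize(c2,(640,288)),0,0,0,160,cv2.BORDER_CONSTANT)]))
for X in ((528.3,-194.8,67.2),(528.3,-194.8,83),(505,-197,60)): print([proj(F[n],X).round(1) for n in F])
E
```

```text
side 327 224
scene 324 203
[array([318.7, 349.1]), array([377.9, 263.1]), array([375.4, 243.8])]
[array([318.8, 373. ]), array([378.7, 256.7]), array([375.8, 235.8])]
[array([318.4, 302.4]), array([366.8, 271.7]), array([364.5, 251.7])]
```

View pics/E.png

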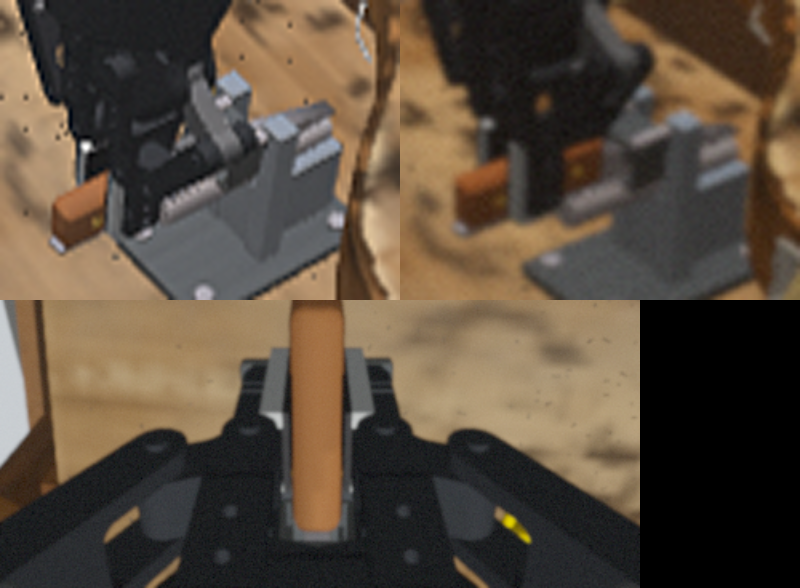

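In the scene crop the dark clip sits raised on the thick flat at (650,140), against the posts and clear of the fingers. I'll lift it straight up with the nose tilted up so the clip stays on the blade.

Emit:
arm_command(deltas=[{"linear":[0,0,2],"dr":[0,0,0]},{"linear":[0,0,6],"dr":[0,-1,0]},{"linear":[0,0,12],"dr":[0,-3,0]},{"linear":[0,0,20],"dr":[0,-5,0]},{"linear":[0,0,28],"dr":[0,-7,0]}])

```text
time_s: 20.27
tcp_pos: [480.8, -199.6, 92.5]
orientation: [[-0.988, -0.086, 0.125], [-0.087, 0.996, -0.0], [-0.124, -0.011, -0.992]]
ft_force: [0.4, 0.3, -1.2]
finger_gap: 12.6
grasp_force: 59.1
```

```bash
python3 t.py
```

```text
20.275 [ 480.82 -199.61   92.47] [ 0.36  0.35 -1.24] [-0.036  0.198 -0.02 ] [  0.35 -37.04  23.18  -0.66   0.11   0.05] 12.62804429842277
```

Emit:
arm_command(deltas=[{"linear":[0,0,12],"dr":[0,-1,0]},{"linear":[0,0,28],"dr":[0,-2,0]},{"linear":[0,0,46],"dr":[0,-3,0]},{"linear":[0,0,62],"dr":[0,-3,0]},{"linear":[0,0,70],"dr":[0,-3,0]}])

```text
time_s: 20.9
tcp_pos: [481.9, -199.9, 163.7]
orientation: [[-0.981, -0.086, 0.177], [-0.087, 0.996, -0.001], [-0.176, -0.017, -0.984]]
ft_force: [0.7, 0.1, -1.2]
finger_gap: 12.6
grasp_force: 59.1
```

```bash
python3 t.py;  python3 - <<'E'
from h import *
import pickle
F={n:grab(n) for n in("side","scene")}; pickle.dump(F,open('fF.pkl','wb'))
A=pickle.load(open('fE.pkl','rb'))
# what is left around the seat: compare rod brightness before/after at clip seat
for n in F:
  for X in((528,-209,66),(528,-209,60),(538,-209,58),(515,-196,60),(538,-194,60)):
    u,v=proj(F[n],X).round().astype(int); print(n,X,F[n]['image'][v-1:v+2,u-1:u+2].mean((0,1)).round(),A[n]['image'][v-1:v+2,u-1:u+2].mean((0,1)).round())
E
```

```text
20.9 [ 481.85 -199.93  163.67] [ 0.69  0.11 -1.17] [ 0.006  0.294 -0.012] [-2.000e-02 -3.565e+01  2.516e+01 -1.410e+00  2.900e-01  0.000e+00] 12.559114434341764
side (528, -209, 66) [140. 132. 132.] [79. 79. 79.]
side (528, -209, 60) [88. 85. 87.] [83. 81. 82.]
side (538, -209, 58) [83. 82. 83.] [72. 73. 74.]
side (515, -196, 60) [174. 163. 164.] [32. 33. 34.]
side (538, -194, 60) [174. 170. 179.] [43. 44. 45.]
scene (528, -209, 66) [138. 128. 127.] [73. 69. 67.]
scene (528, -209, 60) [98. 89. 86.] [82. 76. 72.]
scene (538, -209, 58) [73. 67. 64.] [64. 60. 57.]
scene (515, -196, 60) [151. 142. 143.] [85. 72. 67.]
scene (538, -194, 60) [149. 142. 146.] [69. 64. 62.]
```

Emit:
arm_command(deltas=[{"linear":[1,12,0],"dr":[0,0,0]},{"linear":[2,32,0],"dr":[0,0,0]},{"linear":[4,60,0],"dr":[0,0,0]},{"linear":[6,92,0],"dr":[0,0,0]},{"linear":[8,126,0],"dr":[0,0,0]}])

```text
time_s: 21.62
tcp_pos: [488.2, -71.8, 160.6]
orientation: [[-0.981, -0.086, 0.172], [-0.087, 0.996, 0.001], [-0.171, -0.014, -0.985]]
ft_force: [0.7, 0.1, -0.1]
finger_gap: 12.8
grasp_force: 59.1
```

Emit:
arm_command(deltas=[{"linear":[2,36,0],"dr":[0,0,-1]},{"linear":[4,72,0],"dr":[0,0,-2]},{"linear":[6,108,0],"dr":[0,0,-3]},{"linear":[8,144,0],"dr":[0,0,-3]},{"linear":[9,176,0],"dr":[0,0,-3]}])

```text
time_s: 22.25
tcp_pos: [496.9, 104.5, 160.6]
orientation: [[-0.985, -0.035, 0.172], [-0.037, 0.999, -0.009], [-0.171, -0.015, -0.985]]
ft_force: [-0.2, -0.2, -1.0]
finger_gap: 12.3
grasp_force: 59.1
```

Emit:
arm_command(deltas=[{"linear":[1,26,0],"dr":[0,0,0]},{"linear":[2,44,0],"dr":[0,0,0]},{"linear":[2,54,0],"dr":[0,0,0]},{"linear":[2,58,0],"dr":[0,0,0]},{"linear":[2,58,0],"dr":[0,0,0]}])

```text
time_s: 22.88
tcp_pos: [499.9, 160.1, 161.5]
orientation: [[-0.984, -0.033, 0.173], [-0.035, 0.999, -0.009], [-0.173, -0.015, -0.985]]
ft_force: [0.0, -0.4, -0.4]
finger_gap: 12.7
grasp_force: 59.1
```

```bash
python3 t.py;  python3 - <<'E'
from h import *
import pickle
F={n:grab(n) for n in("side","scene")}; pickle.dump(F,open('fG.pkl','wb'))
print(status.observe()['orientation'].round(3))
# ascii brightness of side view around expected clip pos
f=F['side']
tcp=status.observe()['tcp_pos']; R=status.observe()['orientation']; fw=-R[:,0]; up=-R[:,2]
for d in range(25,125,8):
  row=[]
  for h in (-12,-6,0,8,16,24):
    u,v=proj(f,tcp+fw*d+up*(h-2.6)+np.array([0,-8,0])).round().astype(int); row.append(f['image'][v,u].tolist())
  print(d,row)
E
```

```text
22.875 [499.89 160.12 161.49] [ 0.03 -0.43 -0.44] [ 0.001  0.243 -0.007] [ 3.300e-01 -3.589e+01  2.538e+01 -1.350e+00 -2.200e-01  2.000e-02] 12.660180637703338
[[-0.984 -0.033  0.173]
 [-0.035  0.999 -0.01 ]
 [-0.173 -0.015 -0.985]]
25 [[79, 57, 35], [58, 42, 28], [112, 77, 42], [101, 83, 77], [94, 68, 44], [148, 96, 61]]
33 [[60, 45, 31], [66, 44, 25], [197, 154, 108], [76, 49, 28], [81, 54, 38], [151, 95, 62]]
41 [[67, 45, 26], [181, 144, 102], [209, 166, 120], [82, 79, 80], [105, 101, 104], [33, 36, 42]]
49 [[149, 122, 93], [99, 85, 68], [82, 85, 88], [48, 49, 47], [92, 86, 85], [96, 100, 102]]
57 [[161, 130, 98], [61, 56, 51], [48, 47, 48], [47, 47, 48], [172, 169, 177], [91, 94, 99]]
65 [[168, 138, 110], [53, 50, 49], [40, 42, 41], [47, 47, 47], [122, 114, 112], [174, 139, 104]]
73 [[167, 137, 113], [153, 132, 113], [163, 136, 109], [84, 79, 80], [154, 153, 164], [190, 157, 122]]
81 [[175, 140, 110], [173, 142, 114], [134, 117, 100], [76, 73, 71], [97, 96, 103], [138, 138, 138]]
89 [[177, 144, 113], [183, 152, 122], [26, 25, 33], [79, 75, 75], [51, 51, 57], [21, 23, 37]]
97 [[178, 147, 117], [176, 147, 120], [34, 31, 38], [120, 116, 119], [25, 27, 37], [23, 26, 37]]
105 [[182, 150, 119], [184, 155, 125], [137, 116, 96], [104, 101, 103], [68, 61, 61], [20, 22, 34]]
113 [[195, 160, 123], [187, 156, 126], [181, 151, 123], [108, 99, 91], [156, 137, 120], [85, 80, 76]]
121 [[184, 152, 119], [171, 143, 117], [155, 131, 108], [154, 132, 114], [159, 138, 117], [109, 110, 108]]
```

The clip is on the blade against the handle: dark pixels 49 to 69 mm ahead of the TCP. Now I'll lower it into the tray.

Emit:
arm_command(deltas=[{"linear":[0,0,-15],"dr":[0,0,0]},{"linear":[0,0,-40],"dr":[0,0,0]},{"linear":[0,0,-70],"dr":[0,0,0]},{"linear":[0,0,-95],"dr":[0,0,0]},{"linear":[0,0,-110],"dr":[0,0,0]}])

```text
time_s: 23.6
tcp_pos: [499.3, 159.4, 50.3]
orientation: [[-0.985, -0.032, 0.172], [-0.035, 0.999, -0.01], [-0.171, -0.016, -0.985]]
ft_force: [0.1, 0.1, -1.1]
finger_gap: 13.0
grasp_force: 59.1
```

Emit:
arm_command(deltas=[{"linear":[0,0,-6],"dr":[0,2,0]},{"linear":[0,0,-14],"dr":[0,4,0]},{"linear":[0,0,-20],"dr":[0,6,0]},{"linear":[0,0,-24],"dr":[0,8,0]},{"linear":[0,0,-26],"dr":[0,9.5,0]}])

```text
time_s: 24.22
tcp_pos: [500.7, 160.5, 25.6]
orientation: [[-0.999, -0.035, 0.007], [-0.035, 0.999, -0.009], [-0.007, -0.009, -1.0]]
ft_force: [-0.5, -0.5, -2.3]
finger_gap: 12.8
grasp_force: 59.1
```

```bash
python3 t.py
```

```text
24.225 [500.73 160.5   25.58] [-0.55 -0.53 -2.28] [ 0.069  0.075 -0.023] [ 1.100e-01 -4.376e+01  1.990e+01 -3.800e-01 -1.000e-01  3.000e-02] 12.83866959660625
```

Emit:
arm_command(deltas=[{"linear":[0,0,-4],"dr":[0,0,0]},{"linear":[0,0,-8],"dr":[0,0,0]},{"linear":[0,0,-11],"dr":[0,0,0]},{"linear":[0,0,-13],"dr":[0,0,0]},{"linear":[0,0,-13],"dr":[0,0,0]}])

```text
time_s: 24.85
tcp_pos: [499.7, 160.5, 12.5]
orientation: [[-0.999, -0.036, 0.008], [-0.036, 0.999, -0.009], [-0.008, -0.009, -1.0]]
ft_force: [0.8, 0.3, -1.6]
finger_gap: 12.8
grasp_force: 59.1
```

Emit:
arm_command(deltas=[{"linear":[0,0,-1],"dr":[0,0,0]},{"linear":[0,0,-1.5],"dr":[0,0,0]},{"linear":[0,0,-1.5],"dr":[0,0,0]}])

```text
time_s: 25.22
tcp_pos: [500.0, 160.5, 11.1]
orientation: [[-0.999, -0.036, 0.009], [-0.036, 0.999, -0.009], [-0.008, -0.009, -1.0]]
ft_force: [-0.5, -0.6, -1.5]
finger_gap: 12.7
grasp_force: 59.1
```

```bash
python3 t.py
```

```text
25.225 [500.01 160.49  11.12] [-0.45 -0.64 -1.5 ] [-0.019  0.023  0.001] [  0.   -43.53  19.77  -0.1   -0.06   0.  ] 12.704533572492693
```

Emit:
arm_command(deltas=[{"linear":[0,0,-1],"dr":[0,0,0]},{"linear":[0,0,-2],"dr":[0,0,0]},{"linear":[0,0,-2],"dr":[0,0,0]}])

```text
time_s: 25.6
tcp_pos: [500.3, 160.5, 9.3]
orientation: [[-0.999, -0.036, 0.009], [-0.036, 0.999, -0.009], [-0.009, -0.009, -1.0]]
ft_force: [0.1, -0.1, 0.7]
finger_gap: 12.7
grasp_force: 59.3
```

Emit:
arm_command(deltas=[{"linear":[0,0,-1],"dr":[0,0,0]},{"linear":[0,0,-1],"dr":[0,0,0]},{"linear":[0,0,-1],"dr":[0,0,0]}])

```text
time_s: 25.98
tcp_pos: [500.2, 160.5, 8.2]
orientation: [[-0.999, -0.036, 0.009], [-0.036, 0.999, -0.009], [-0.008, -0.009, -1.0]]
ft_force: [0.4, 0.3, -1.0]
finger_gap: 12.6
grasp_force: 59.3
```

Close to the floor, so I release, settle, and rise.

Emit:
arm_command(deltas=[{"linear":[0,0,0],"dr":[0,0,0]},{"linear":[0,0,0],"dr":[0,0,0]},{"linear":[0,0,0],"dr":[0,0,0]},{"linear":[0,0,0],"dr":[0,0,0]}], jaw=0.5)

```text
time_s: 26.48
tcp_pos: [500.0, 160.5, 8.1]
orientation: [[-0.999, -0.036, 0.008], [-0.036, 0.999, -0.009], [-0.008, -0.009, -1.0]]
ft_force: [0.1, 0.6, 0.5]
finger_gap: 42.8
grasp_force: 0.0
```

Emit:
arm_command(deltas=[{"linear":[0,0,8],"dr":[0,0,0]},{"linear":[0,0,25],"dr":[0,0,0]},{"linear":[0,0,60],"dr":[0,0,0]},{"linear":[0,0,110],"dr":[0,0,0]},{"linear":[0,0,160],"dr":[0,0,0]}])

```text
time_s: 27.1
tcp_pos: [499.7, 160.4, 170.0]
orientation: [[-0.999, -0.036, 0.009], [-0.036, 0.999, -0.009], [-0.008, -0.009, -1.0]]
ft_force: [0.6, -0.9, -0.5]
finger_gap: 42.5
grasp_force: 0.0
```

Emit:
arm_command(deltas=[{"linear":[-10,0,30],"dr":[0,0,0]},{"linear":[-10,0,35],"dr":[0,0,0]},{"linear":[-10,0,35],"dr":[0,0,0]}])

```text
time_s: 27.48
tcp_pos: [490.0, 160.4, 202.9]
orientation: [[-0.999, -0.036, 0.009], [-0.036, 0.999, -0.009], [-0.008, -0.009, -1.0]]
ft_force: [0.4, -0.2, -0.1]
finger_gap: 42.7
grasp_force: 0.0
```

```bash
python3 t.py; python3 - <<'E'
from h import *
import pickle
F={n:grab(n) for n in("wrist","side","scene")}; pickle.dump(F,open('fH.pkl','wb'))
w=F['wrist'];W0=pickle.load(open('fw1.pkl','rb'))
hsv=cv2.cvtColor(w['image'],cv2.COLOR_RGB2HSV)
# tray-floor ortho map at z=20: 3 mm cells, classes
for y in range(108,216,4):
  l=''
  for x in range(440,640,4):
    u,v=proj(w,(x,y,18)).round().astype(int)
    if not(0<=u<640 and 0<=v<400): l+='?';continue
    h,s,b=hsv[v,u]
    l+='o' if (s>110 and h<20) else '#' if b<110 else '+' if b<150 else '.'
  print(y,l)
# disc/cup check: disc seen in both wrist pics
for n,f in(('now',w),('then',W0)):
  h=cv2.cvtColor(f['image'],cv2.COLOR_RGB2HSV); m=((h[...,0]>90)&(h[...,0]<115)&(h[...,1]>150)).astype(np.uint8)
  k,_,st,c=cv2.connectedComponentsWithStats(m); i=1+st[1:,4].argmax(); print(n,st[i,4],atz(f,*c[i],30).round(1))
E
```

```text
27.475 [489.96 160.45 202.95] [ 0.39 -0.23 -0.11] [-0.039  0.007 -0.045] [ 4.000e-02 -4.005e+01  2.567e+01  4.000e-02 -4.000e-02 -0.000e+00] 42.710819484866796
108 +............................+o+oooo##############
112 +......................................++++++++++.
116 +...............................................+.
120 +...............................................+.
124 +...............................................+.
128 +...............................................+.
132 +...............................................+.
136 ................................................+.
140 ................................................+.
144 ................................................+.
148 ................................................+.
152 ...........................##+++++..............+.
156 ........#ooooooooooooooooo.#######..............+.
160 ........oooooooooooooooooo+#######.....+.......+.+
164 ........+oooooooooooooooooo#######.++++++###...+.+
168 ......................o....#######........++...+.+
172 ...........................##+++++.............+..
176 ............................+..................+..
180 ...............................................+..
184 ...............................................+..
188 ...............................................+..
192 ...............................................+.o
196 ...............................................+.o
200 ...............................................+.o
204 ...............................................++o
208 .+++...........................................#oo
212 +++o+++++........+...+.+..+........+++.++.....#ooo
now 515 [456.6  24.4  30. ]
then 544 [456.5  24.9  30. ]
```

```bash
python3 -c "
from h import *
print(workorder.job_done())"
```

```text
the job is handed in; nothing more can be done
None
```

I handed the job in at about 27 s. The clip is off the rod and lies with the wedge in the tray, wrist readings stayed under about 9 N, and the cup on the disc measured within about 0.5 mm of its start (disc and loupe not measured separately); the hand-in returned no verdict.

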